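# Click-test the stop switches and set the faulty one aside

## Robot

A 7-joint arm with a two-finger parallel gripper is mounted at the origin on a cart in front of the work surface, level with it; the furniture and walls round the work are solid. World frame = base frame: x ahead of the robot, y to its left, z up, the work surface at z = 0. Lengths are in m, angles in rad, forces in N, time in s.
With the tool pointing down it reaches from about 0.425 to 0.925 m from the base axis. Payload 6.8 kg.
Tool frame: the origin (TCP) lies midway between the tips of the shut fingers; the grasp point (between the pads) lies 19 mm behind it; z points along the fingers, y is the line along which they close (so a half turn about z gives the same grasp; the last joint's range is limited). The gripper opens to 85 mm and grips with 20 to 120 N. Pads are 22 mm wide; open, the fingers measure 114 mm over their backs; the gripper's body (76 mm by 85 mm) begins 54 mm behind the grasp point. The pads swing forward as they close: fully open they stand 13 mm farther back than shut.
Start: joints at [1.113, 0.477, 0.022, 1.555, -0.011, 1.109, -0.083], TCP at [0.231, -0.634, 0.231] pointing down, gripper open.
Joint ranges: [-2.96, 2.96], [-0.34, 2.1], [-1.41, 1.46], [0.24, 2.44], [-1.37, 4.51], [0.17, 1.92], [-2.96, 2.96]. Speed limits (rad/s): [2.39, 2.39, 3.14, 3.14, 3.14, 3.14, 3.14].

## Interface

Orientations are given as a rotation vector (axis times angle).
In Python, from bench import r gives the robot as it stands. The module is installed in compiled form; this text tells all that it offers.
- The arm moves only by the tool apply_moves, never from a script. Its argument "rows" is a list of rows, each a list of 6 numbers: the shift along the tool's x, y, z scaled (see below), then the turn, a rotation vector about the tool's x, y, z scaled (see below). A call has 1 to 5 rows; each row is the pose to reach, as a shift and turn from the pose commanded when the call began, along the tool's axes at that moment; what a row does not reach only later rows make up. The controller multiplies each number of a shift by 0.25 m and each number of a turn by 90 degrees. A row lasts 1/8 s, in which the tool goes at most 62.5 mm and 10.7 degrees, less where a joint would pass 70% of its speed; a pose out of reach is approached as far as the arm can. A call with a number of a shift or a turn outside -1 to 1 is refused whole. A call with a gripper value outside its range is refused whole. "claw" is the opening, from 0 (shut) to 1 (fully open), set as the call begins (left out, the last holds). The fingers move at their own pace and stop on an object; "newtons" is the grip in N (left out, the last holds). Time passes only in rows, so rows that repeat a pose let the fingers close. It gives the time, the measured TCP pose, the force, the opening and the grip force at its end, in the units of the state.
- r.get_obs(): the state, without advancing time (a new reading comes with each control period).
- r.grab_frame(name): name is "scene" or "top"; returns a dict with "pixels" (420x560x3 uint8, red, green, blue), "intrinsics" (3x3 intrinsics, pixels), "eye" and "attitude" of the camera in the world. Camera axes: x right, y up, looking along -z (the intrinsics and any distortion apply to the point x, -y, -z); pixel columns grow to the right and rows downward; lengths in m; the calibration is good to about 2 mm. A picture is of the moment at which its call begins. There is no depth.
- r.hand_in(): hands the job in; it is judged then, once.
Trained networks look in a picture, given as the dict that the camera call returned (one of the last four; its "shot" number tells which), for a name from the list of things; names that differ only in an ending like _2 or _b are one class to them, and where a whole thing is asked for, a point or a joint stands for the part that bears it (a point fixed in the world has none). Each returns a list of dicts, best first, with "conf" (0 to 1); they miss things now and then, are a little off and sometimes report something else, mostly with a low value. They report only what shows in the picture. A call takes as long as a camera call.
- r.search_frame(picture, thing): "rect" ([left, top, width, height] in pixels, round what is visible of it).
- r.outline_of(picture, thing): "pixels" (420x560 bool, what is visible of it) and "rect" ([left, top, width, height] in pixels, round what is visible of it).
- r.landmark_of(picture, thing): "point" ([column, row] in pixels: a listed point, or the origin of a listed thing).
The state is a dict: "clock": time; "joints": joint angles; "qvel": joint speeds; "tau": joint torques, N m; "tcp_pos": TCP position; "orientation": TCP orientation; "contact_force": force on the tool from outside, world axes, zero at the start; "moment": the same for the moment, N m; "grip_width": finger opening in m; "gripper_force": force on a finger pad.
Only numpy, scipy, OpenCV 4.12 (cv2) and the standard library are available. Lean on these libraries where they do the work, as an engineer would, in place of code of your own. Each camera call takes 0.05 s, during which the arm holds its last target. There are 200 camera calls.

## Task

Test the three stop-switch boxes: press each mushroom button right down and let go. Leave the two whose buttons stay latched down standing where they are, and set the one whose button springs back up down flat and upright inside the shallow metal reject tray (place it, do not drop it), without disturbing the tools lying about.

Things in the scene. Friction and masses are not known exactly. Their poses are not given: they have to be found in the camera images.
- unit_1: one of 3 identical loose stop-switch boxes, 0.3 kg: grey housing 96 (x) x 54 (y) x 48 mm high, sheer sides, black gland stub on the +x end (to x=64). Origin: centre of underside, z up; x within 0.5 rad of world x. Black mushroom button, 40 mm across, at the middle of the top: its flat top is 75 mm above the origin when up, 65 when down. Grasp across the 54 mm, 25-40 mm up. Places are swapped
- unit_2: one of 3 identical loose stop-switch boxes, 0.3 kg: grey housing 96 (x) x 54 (y) x 48 mm high, sheer sides, black gland stub on the +x end (to x=64). Origin: centre of underside, z up; x within 0.5 rad of world x. Black mushroom button, 40 mm across, at the middle of the top: its flat top is 75 mm above the origin when up, 65 when down. Grasp across the 54 mm, 25-40 mm up. Places are swapped
- unit_3: one of 3 identical loose stop-switch boxes, 0.3 kg: grey housing 96 (x) x 54 (y) x 48 mm high, sheer sides, black gland stub on the +x end (to x=64). Origin: centre of underside, z up; x within 0.5 rad of world x. Black mushroom button, 40 mm across, at the middle of the top: its flat top is 75 mm above the origin when up, 65 when down. Grasp across the 54 mm, 25-40 mm up. Places are swapped
- button_1 (a joint): button of unit_1: slide, 0 = up (its start), 0.010 m = right down; resists with 3 to 5 N. Two of the three snap over past half way and stay down when let go; the third springs back to 0. Which one is found only by pressing
- button_2 (a joint): button of unit_2: slide, 0 = up (its start), 0.010 m = right down; resists with 3 to 5 N. Two of the three snap over past half way and stay down when let go; the third springs back to 0. Which one is found only by pressing
- button_3 (a joint): button of unit_3: slide, 0 = up (its start), 0.010 m = right down; resists with 3 to 5 N. Two of the three snap over past half way and stay down when let go; the third springs back to 0. Which one is found only by pressing
- tray: shallow open reject tray of plain sheet metal, fixed to the table, the only tray on the right side: outside 160 (its x) x 120 (its y) mm, walls 4 mm thick and 14 mm high with a rolled rim, floor 4 mm thick (inside floor 4 mm above the table). Origin: centre of its underside, on the table; z up
- snap_cutter: bystander, not to be disturbed: red snap cutter, 118 x 14 x 14 mm, lying along x among the switches. Origin: centre of its underside
- driver_a: bystander, not to be disturbed: precision screwdriver, 116 mm long, 18 mm thick, lying along y near the table's front edge. Origin: centre of its underside
- driver_b: bystander, not to be disturbed: precision screwdriver, 117 mm long, 17 mm thick, lying along y near the table's front edge. Origin: centre of its underside
- spanner: bystander, not to be disturbed: brass tool, 78 mm long, 12 mm thick, lying along x among the switches. Origin: centre of its underside
- anvil: bystander, not to be disturbed: dark round stepped gauge block with a post on top, 70 mm across, 65 mm high, behind the switches. Origin: centre of its underside
- syringe: bystander, not to be disturbed: syringe, 122 mm long, 23 mm wide, 19 mm high, lying along its y axis at the right, beyond the tray. Origin: centre of its underside

How it is judged:
By the outcome, as a careful person would: the job done as asked, in the order asked, and still so for the second after the job is handed in, with the robot touching nothing.
It also fails if it takes over 64 s, if anything falls off the work surface, if the arm or the gripper's body presses on something with over 40 N, if the wrist force passes 120 N, or if a joint passes its speed limit or range.

## Working session

There is one attempt and no reset: what is moved stays moved. The work goes in short steps, Python scripts to look and compute and a tool call to move; the robot and the scene stay as the last step left them, time stands still between calls to the robot, and variables do not carry over. Pictures are saved under pics/ and viewed, at most 10 in all, crops included, and the job is handed in when it is done.

Besides the shell and the picture viewer there is one more tool, called after ">>>" as name(argument=value, ...) on one line, values as JSON. apply_moves: Moves the arm, as the interface text tells. Its arguments: {"type":"object","properties":{"rows":{"type":"array","items":{"type":"array","items":{"type":"number"}}},"claw":{"type":"number"},"newtons":{"type":"number"}},"required":["rows"]}

```bash
mkdir -p pics
python3 - <<'E'
from bench import r
import cv2,numpy as np
o=r.get_obs();print({k:np.round(v,3) for k,v in o.items()})
for n in("scene","top"):
    f=r.grab_frame(n);cv2.imwrite(f"pics/{n}0.png",f["pixels"][...,::-1]);print(n,f["intrinsics"],f["eye"],f["attitude"],[k for k in f])
    for t in("unit_1","button_1","tray","snap_cutter","spanner","anvil","syringe","driver_a"):
        print(t,[(np.round(d["point"]).tolist(),round(d["conf"],2)) for d in r.landmark_of(f,t)],[(d["rect"],round(d["conf"],2)) for d in r.search_frame(f,t)])
E
```

```text
{'clock': np.float64(0.0), 'joints': array([ 1.113,  0.478,  0.022,  1.556, -0.011,  1.109, -0.083]), 'qvel': array([-0.   ,  0.002,  0.   , -0.   , -0.001,  0.002,  0.   ]), 'tau': array([ 1.0000e-03, -5.9645e+01,  1.6080e+00, -2.8119e+01,  1.2000e-02,
        9.0000e-03, -0.0000e+00]), 'tcp_pos': array([ 0.231, -0.634,  0.23 ]), 'orientation': array([-3.092e+00, -5.460e-01,  1.000e-03]), 'contact_force': array([0.301, 1.113, 0.247]), 'moment': array([-0.008, -0.021,  0.008]), 'gripper_force': np.float64(0.0), 'grip_width': np.float64(0.085)}
scene [[417.0596842    0.         276.93105102]
 [  0.         417.0596842  222.17711063]
 [  0.           0.           1.        ]] [0.08430506 0.66337032 0.51166429] [ 0.41253837 -1.34913317 -2.22772165] ['pixels', 'intrinsics', 'eye', 'attitude', 'shot']
unit_1 [([286.0, 213.0], 0.86), ([332.0, 259.0], 0.74), ([243.0, 249.0], 0.71)] [([313.8, 228.9, 39.7, 44.7], 0.92), ([216.0, 216.0, 42.5, 34.4], 0.87)]Traceback (most recent call last):
  File "<stdin>", line 7, in <module>
ValueError: it knows: anvil, driver, snap_cutter, spanner, syringe, tray, unit
```

Run:
```python
from bench import r
import cv2,numpy as np
for n in("scene","top"):
    f=r.grab_frame(n);cv2.imwrite(f"pics/{n}1.png",f["pixels"][...,::-1]);print(n,f["intrinsics"].tolist() if n=="top" else "",f["eye"],f["attitude"])
    for t in("unit_1","tray","snap_cutter","spanner","anvil","syringe","driver_a"):
        print(t,[(np.round(d["point"]).tolist(),round(d["conf"],2)) for d in r.landmark_of(f,t)],[(d["rect"],round(d["conf"],2)) for d in r.search_frame(f,t)])
```

```text
scene  [0.08430506 0.66337032 0.51166429] [ 0.41253837 -1.34913317 -2.22772165]
unit_1 [([283.0, 210.0], 0.87), ([243.0, 248.0], 0.85)] [([269.8, 188.3, 27.2, 24.6], 0.69), ([313.2, 227.2, 40.0, 44.7], 0.66)]
tray [([356.0, 210.0], 0.75)] [([319.2, 195.1, 70.4, 33.6], 0.95)]
snap_cutter [([332.0, 230.0], 0.49)] [([265.8, 187.5, 38.4, 27.0], 0.67), ([338.0, 221.1, 10.6, 10.0], 0.38)]
spanner [] []
anvil [([222.0, 221.0], 0.82)] [([206.0, 198.9, 27.6, 29.4], 0.62)]
syringe [([294.0, 195.0], 0.45)] []
driver_a [([282.0, 354.0], 0.54), ([320.0, 309.0], 0.53)] [([255.2, 342.4, 33.0, 33.7], 0.59)]
top [[388.4505173769157, 0.0, 284.15929635680556], [0.0, 388.4505173769157, 212.4491211523247], [0.0, 0.0, 1.0]] [ 0.35170505 -0.01982273  1.00628398] [ 0.17993927 -0.18477216 -1.52928155]
unit_1 [([354.0, 196.0], 0.89), ([274.0, 203.0], 0.84), ([302.0, 274.0], 0.66)] [([340.3, 174.3, 28.7, 41.8], 0.81), ([283.7, 251.4, 40.1, 43.5], 0.73), ([255.8, 179.9, 38.3, 41.0], 0.68)]
tray [([397.0, 261.0], 0.57)] [([375.3, 227.3, 46.7, 65.8], 0.79), ([154.0, 294.4, 33.9, 3.8], 0.41)]
snap_cutter [([348.0, 256.0], 0.55)] [([328.6, 253.1, 41.4, 6.9], 0.75)]
spanner [([312.0, 198.0], 0.45), ([306.0, 152.0], 0.23)] [([257.7, 179.7, 36.6, 39.0], 0.6), ([295.3, 141.3, 21.8, 21.6], 0.23)]
anvil [([306.0, 154.0], 0.62)] [([292.9, 138.3, 27.3, 26.2], 0.87)]
syringe [([401.0, 183.0], 0.63), ([311.0, 196.0], 0.36)] []
driver_a [([397.0, 257.0], 0.73), ([241.0, 296.0], 0.64), ([179.0, 297.0], 0.6)] [([217.2, 294.8, 31.1, 4.1], 0.65), ([154.5, 292.7, 35.1, 7.6], 0.54)]
```

View pics/scene1.png

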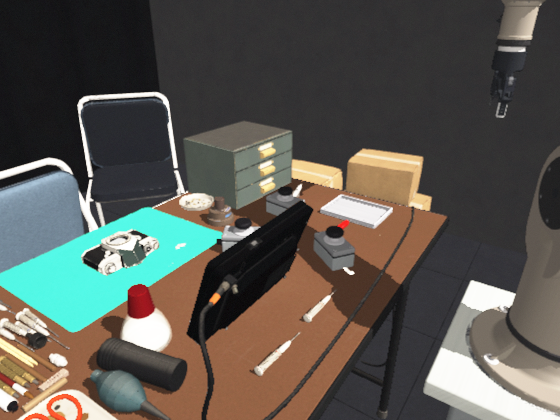

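View pics/top1.png

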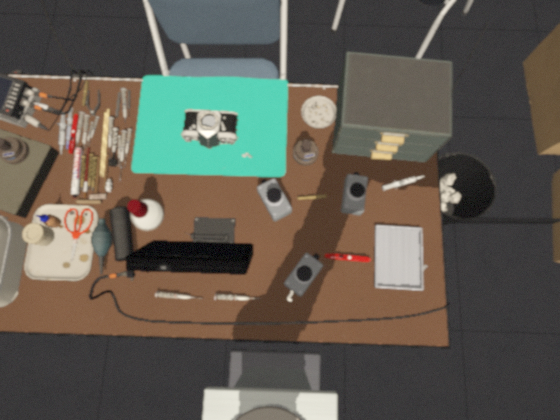

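The top view shows the units at about (274,198), (304,273) and (355,193). The tray is at (399,257), the cutter at (348,257), the spanner at (312,197), the anvil at (306,150) and the syringe at (404,182). A tall cabinet stands behind unit C. Next I fit the models to the outlines.

```bash
cat > h.py <<'E'
from bench import r
import cv2,numpy as np
from scipy.spatial.transform import Rotation as R
from scipy.optimize import minimize
def proj(f,P):
    c=(np.atleast_2d(P)-f["eye"])@R.from_rotvec(f["attitude"]).as_matrix()
    c=c*[1,-1,-1];q=c@f["intrinsics"].T;return q[:,:2]/q[:,2:]
def ray(f,px,z):
    d=np.linalg.inv(f["intrinsics"])@[px[0],px[1],1]
    d=R.from_rotvec(f["attitude"]).as_matrix()@(d*[1,-1,-1]);e=np.array(f["eye"])
    return e+d*(z-e[2])/d[2]
def box(x0,x1,y0,y1,z0,z1): return np.array([[x,y,z] for x in(x0,x1) for y in(y0,y1) for z in(z0,z1)])
def cyl(rad,z0,z1):
    a=np.linspace(0,6.28,24);return np.array([[rad*np.cos(t),rad*np.sin(t),z] for t in a for z in(z0,z1)])
UNIT=[box(-.048,.048,-.027,.027,0,.048),cyl(.02,.055,.075),box(.048,.064,-.007,.007,.015,.035)]
TRAY=[box(-.08,.08,-.06,.06,0,.014)]
def render(f,parts,p,S=4):
    m=np.zeros((420*S,560*S),np.uint8);M=R.from_euler("z",p[2]).as_matrix()
    for q in parts:
        uv=proj(f,q@M.T+[p[0],p[1],p[3] if len(p)>3 else 0])
        cv2.fillConvexPoly(m,cv2.convexHull(np.round((uv+.5)*S).astype(np.int32)),1)
    return m
def fit(f,mask,parts,p0,S=4):
    big=cv2.resize(mask.astype(np.float32),None,fx=S,fy=S,interpolation=cv2.INTER_LINEAR)>.5
    def c(p):
        m=render(f,parts,p,S)>0;return 1-(m&big).sum()/(m|big).sum()
    best=min((minimize(c,[p0[0],p0[1],a],method="Nelder-Mead",options=dict(initial_simplex=np.array([p0[0],p0[1],a])+np.array([[0,0,0],[.02,0,0],[0,.02,0],[0,0,.2]]))) for a in(-.3,0.,.3)),key=lambda s:s.fun)
    return best.x,1-best.fun
def plan(pos,yaw):
    "rows' last pose for tool down; yaw = direction of tool y (closing line) in world, mod pi"
    o=r.get_obs();R0=R.from_rotvec(o["orientation"])
    ds=[]
    for y in(yaw,yaw+np.pi):
        yv=np.array([np.cos(y),np.sin(y),0]);z=np.array([0,0,-1.]);x=np.cross(yv,z)
        ds.append((R0.inv()*R.from_matrix(np.c_[x,yv,z])).as_rotvec())
    d=min(ds,key=np.linalg.norm)
    s=R0.inv().apply(np.array(pos)-o["tcp_pos"])
    print("shift",np.round(s/.25,3),"turn",np.round(d/(np.pi/2),3),"tooly",np.round(R0.as_matrix()[:,1],3))
E
python3 - <<'E'
from h import *
f=r.grab_frame("top");img=f["pixels"].copy()
for d in r.outline_of(f,"unit_1"):
    m=d["pixels"];v,u=np.nonzero(m);p0=ray(f,(u.mean(),v.mean()),.035)
    p,s=fit(f,m,UNIT,p0);print("unit",round(d["conf"],2),d["rect"],p.round(4),round(s,3))
    if s>.6:
        cs,_=cv2.findContours(render(f,UNIT,p,1),0,2);cv2.drawContours(img,cs,-1,(0,255,0),1)
for d in r.outline_of(f,"tray"):
    m=d["pixels"];v,u=np.nonzero(m);p,s=fit(f,m,TRAY,ray(f,(u.mean(),v.mean()),.01));print("tray",round(d["conf"],2),p.round(4),round(s,3))
    if s>.6:
        cs,_=cv2.findContours(render(f,TRAY,p,1),0,2);cv2.drawContours(img,cs,-1,(0,255,0),1)
for n,px,z in(("cutter",(348,257),.01),("spanner",(312,197),.01),("anvil",(306,150),.06),("syringe",(404,182),.01),("cabinet front-left low",(335,157),0)):print(n,ray(f,px,z).round(3))
c=img[120:310,220:450,::-1];cv2.imwrite("pics/fit1.png",cv2.resize(c,None,fx=3,fy=3,interpolation=cv2.INTER_CUBIC))
E
```

```text
unit 0.91 [258.4, 179.4, 35.0, 42.0] [0.6201 0.0091 0.5226] 0.928
unit 0.82 [340.7, 171.9, 29.8, 45.8] [ 0.6414 -0.2005 -0.1086] 0.937
unit 0.76 [283.7, 253.8, 42.0, 39.4] [ 0.4282 -0.0722 -0.6235] 0.907
unit 0.73 [325.5, 253.3, 41.8, 9.4] [ 0.4727 -0.1832 -1.1826] 0.253
tray 0.79 [ 0.4821 -0.3173 -0.0224] 0.985
cutter [ 0.477 -0.187  0.01 ]
spanner [ 0.633 -0.092  0.01 ]
anvil [ 0.746 -0.07   0.06 ]
syringe [ 0.684 -0.339  0.01 ]
cabinet front-left low [ 0.753 -0.154  0.   ]
```

View pics/fit1.png

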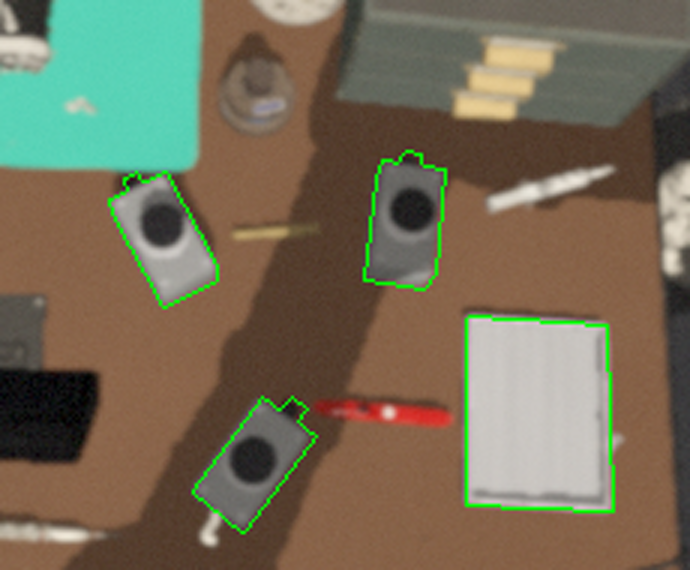

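The outlines fit all three units and the tray; in the crop the buttons are at A(162,225), B(253,460) and C(411,209). Next I check them against button rays and the scene camera, and estimate the heights of the tall things.

```bash
python3 - <<'E'
from h import *
t=r.grab_frame("top");s=r.grab_frame("scene")
for n,px in(("A",(162,225)),("B",(253,460)),("C",(411,209))):print(n,ray(t,(220+px[0]/3-.3,120+px[1]/3-.3),.075).round(4))
def tri(a,b):
    best=min((np.linalg.norm(ray(t,a,z)-ray(s,b,z)),z) for z in np.arange(0,.5,.005));return best,ray(t,a,best[1]).round(3)
print("laptop corner",tri((252,249),(310,208)),tri((252,270),(312,208)),"cabinet",tri((340,128),(230,158)),tri((345,58),(187,138)))
P=dict(A=[.6201,.0091,.5226],B=[.4282,-.0722,-.6235],C=[.6414,-.2005,-.1086])
for n,p in P.items():print(n,proj(t,[p[0],p[1],.075]).round(1),proj(s,[p[0],p[1],.075]).round(1))
for d in r.outline_of(s,"unit_1"):
    m=d["pixels"];v,u=np.nonzero(m);p,q=fit(s,m,UNIT,ray(s,(u.mean(),v.mean()),.03));print(d["rect"],p.round(4),round(q,3))
E
python3 -c "
from h import *
plan([.4282,-.0722,.15],-.55+np.pi/2)"
```

```text
A [0.6176 0.0085 0.075 ]
B [ 0.4268 -0.0711  0.075 ]
C [ 0.6387 -0.1985  0.075 ]
laptop corner ((np.float64(0.037544630790684645), np.float64(0.165)), array([0.468, 0.048, 0.165])) ((np.float64(0.0006710460905762852), np.float64(0.17500000000000002)), array([0.421, 0.045, 0.175])) cabinet ((np.float64(0.011416943274212952), np.float64(0.155)), array([ 0.765, -0.145,  0.155])) ((np.float64(0.004869960428597033), np.float64(0.17500000000000002)), array([ 0.94 , -0.154,  0.175]))
A [[273.5 193.7]] [[242.3 220.9]]
B [[304.5 272.4]] [[334.4 229.2]]
C [[357.5 188.4]] [[284.7 188.8]]
[264.0, 186.9, 33.2, 26.0] [ 0.6809 -0.2288 -0.7696] 0.592
[214.3, 219.4, 46.6, 31.5] [ 0.6407 -0.0034  0.6508] 0.495
[315.2, 227.0, 40.2, 43.4] [ 0.4303 -0.0731 -0.6615] 0.945
shift [ 1.51  -1.842  0.325] turn [-0.    -0.     0.573] tooly [ 0.343 -0.939  0.   ]
```

```bash
python3 -c "
from h import *
plan([.436,-.418,.2],-1.22); plan([.640,-.1995,.12],-1.22)"
```

```text
shift [ 1.065 -0.532  0.125] turn [ 0.    -0.    -0.001] tooly [ 0.343 -0.939  0.   ]
shift [ 2.131 -1.073  0.445] turn [ 0.    -0.    -0.001] tooly [ 0.343 -0.939  0.   ]
```

>>> apply_moves(rows=[[1,-0.5,0.1,0,0,0],[1,-0.5,0.1,0,0,0],[1,-0.5,0.1,0,0,0],[1,-0.5,0.1,0,0,0],[1,-0.5,0.1,0,0,0]], claw=0)

```text
clock: 2.58
tcp_pos: [0.4265, -0.4273, 0.2062]
orientation: [-3.091, -0.554, -0.002]
contact_force: [1.1, 0.1, -0.1]
grip_width: 0.0
gripper_force: 0.0
```

```bash
python3 -c "
from h import *
plan([.640,-.1995,.12],-1.22)"
```

```text
shift [ 1.117 -0.557  0.347] turn [-0.    -0.001  0.003] tooly [ 0.347 -0.938 -0.001]
```

>>> apply_moves(rows=[[1,-0.5,0.2,0,0,0],[1,-0.5,0.2,0,0,0],[1,-0.5,0.2,0,0,0],[1,-0.5,0.2,0,0,0],[1,-0.5,0.2,0,0,0]])

```text
clock: 3.2
tcp_pos: [0.6177, -0.2236, 0.1557]
orientation: [-3.091, -0.553, -0.001]
contact_force: [-0.3, 0.7, -0.2]
grip_width: 0.0001
gripper_force: 0.0
```

```bash
python3 -c "
from h import *
plan([.640,-.1995,.09],-1.22)"
```

```text
shift [ 0.117 -0.059  0.263] turn [-0.001 -0.001  0.002] tooly [ 0.347 -0.938 -0.002]
```

>>> apply_moves(rows=[[0.12,-0.06,0.1,0,0,0],[0.12,-0.06,0.26,0,0,0],[0.12,-0.06,0.26,0,0,0],[0.12,-0.06,0.26,0,0,0]])

```text
clock: 3.7
tcp_pos: [0.6388, -0.2046, 0.0926]
orientation: [3.093, 0.545, 0.002]
contact_force: [0.4, -0.3, 1.1]
grip_width: -0.0001
gripper_force: 0.0
```

>>> apply_moves(rows=[[0.015,0,0.06,0,0,0],[0.015,0,0.08,0,0,0],[0.015,0,0.1,0,0,0],[0.015,0,0.11,0,0,0],[0.015,0,0.11,0,0,0]])

```text
clock: 4.32
tcp_pos: [0.6418, -0.2023, 0.0651]
orientation: [3.094, 0.546, -0.0]
contact_force: [-3.6, 0.7, 10.3]
grip_width: -0.0004
gripper_force: 4.9
```

>>> apply_moves(rows=[[0,0,0.01,0,0,0],[0,0,0.01,0,0,0]])

```text
clock: 4.58
tcp_pos: [0.6419, -0.2024, 0.0649]
orientation: [3.093, 0.546, -0.0]
contact_force: [-9.7, 3.0, 25.6]
grip_width: 0.0001
gripper_force: 12.6
```

>>> apply_moves(rows=[[0,0,-0.01,0,0,0],[0,0,-0.022,0,0,0],[0,0,-0.022,0,0,0],[0,0,-0.022,0,0,0]])

```text
clock: 5.08
tcp_pos: [0.6418, -0.2022, 0.0664]
orientation: [-3.093, -0.547, 0.001]
contact_force: [-0.7, 0.9, -0.0]
grip_width: 0.0004
gripper_force: 0.0
```

C latches: at z=66 mm there is no force. On to A.

>>> apply_moves(rows=[[0,0,-0.15,0,0,0],[0,0,-0.26,0,0,0],[0,0,-0.26,0,0,0],[0,0,-0.26,0,0,0]])

```text
clock: 5.58
tcp_pos: [0.6413, -0.2021, 0.1308]
orientation: [-3.093, -0.547, 0.002]
contact_force: [-0.7, -0.1, -0.5]
grip_width: 0.0
gripper_force: 0.0
```

```bash
python3 -c "
from h import *
print(r.get_obs()['tcp_pos'])
plan([.619,.0085,.12],-1.22)"
```

```text
[ 0.6413343  -0.2021159   0.13080792]
shift [ 0.205 -0.822  0.044] turn [-0.     0.001 -0.001] tooly [ 0.343 -0.939 -0.001]
```

>>> apply_moves(rows=[[0.205,-0.825,0.04,0,0,0],[0.205,-0.825,0.04,0,0,0],[0.205,-0.825,0.04,0,0,0],[0.205,-0.825,0.1,0,0,0],[0.205,-0.825,0.16,0,0,0]])

```text
clock: 6.2
tcp_pos: [0.6182, 0.0123, 0.09]
orientation: [-3.091, -0.554, 0.003]
contact_force: [0.9, 0.1, -0.4]
grip_width: -0.0003
gripper_force: 0.0
```

>>> apply_moves(rows=[[0,0,0,0,0,0],[0,0,0,0,0,0]])

```text
clock: 6.45
tcp_pos: [0.6196, 0.0066, 0.0916]
orientation: [3.094, 0.542, -0.001]
contact_force: [0.2, -1.4, 0.2]
grip_width: 0.0001
gripper_force: 0.0
```

```bash
python3 -c "
from h import *
print(r.get_obs()['tcp_pos'])
plan([.619,.0085,.0635],-1.22)"
```

```text
[0.61959873 0.00664724 0.09157906]
shift [ 0.    -0.008  0.112] turn [ 0.001  0.    -0.003] tooly [ 0.34  -0.94   0.001]
```

>>> apply_moves(rows=[[0,-0.01,0.06,0,0,0],[0,-0.01,0.08,0,0,0],[0,-0.01,0.1,0,0,0],[0,-0.01,0.115,0,0,0],[0,-0.01,0.115,0,0,0]])

```text
clock: 7.08
tcp_pos: [0.6185, 0.0113, 0.065]
orientation: [3.093, 0.546, -0.001]
contact_force: [-7.0, -1.2, 17.9]
grip_width: -0.0003
gripper_force: 8.8
```

>>> apply_moves(rows=[[0,0,-0.01,0,0,0],[0,0,-0.014,0,0,0],[0,0,-0.014,0,0,0],[0,0,-0.014,0,0,0]])

```text
clock: 7.58
tcp_pos: [0.6184, 0.0114, 0.0662]
orientation: [-3.094, -0.547, 0.001]
contact_force: [-0.2, -0.4, -0.9]
grip_width: -0.0001
gripper_force: 0.0
```

>>> apply_moves(rows=[[0,0,-0.25,0,0,0],[0,0,-0.5,0,0,0],[0,0,-0.5,0,0,0.1],[0,0,-0.5,0,0,0.2],[0,0,-0.5,0,0,0.3]])

```text
clock: 8.2
tcp_pos: [0.6185, 0.0114, 0.1915]
orientation: [-3.135, 0.199, 0.0]
contact_force: [-1.0, 0.4, 0.0]
grip_width: 0.0001
gripper_force: 0.0
```

```bash
python3 -c "
from h import *
print(r.get_obs()['tcp_pos'])
plan([.4285,-.072,.12],-.63-np.pi/2)"
```

```text
[0.61845176 0.01137531 0.19152923]
shift [-0.712  0.427  0.286] turn [-0.    0.    0.32] tooly [-0.126 -0.992 -0.   ]
```

>>> apply_moves(rows=[[-0.71,0.427,0,0,0,0.32],[-0.71,0.427,0,0,0,0.32],[-0.71,0.427,0,0,0,0.32],[-0.71,0.427,0.15,0,0,0.32],[-0.71,0.427,0.3,0,0,0.32]])

```text
clock: 8.82
tcp_pos: [0.4282, -0.074, 0.1164]
orientation: [-2.989, 0.967, -0.003]
contact_force: [0.8, 0.3, -0.2]
grip_width: -0.0001
gripper_force: 0.0
```

>>> apply_moves(rows=[[0,0,0,0,0,0],[0,0,0,0,0,0]])

```text
clock: 9.07
tcp_pos: [0.4304, -0.073, 0.1174]
orientation: [-2.99, 0.964, -0.002]
contact_force: [0.5, 0.1, 1.0]
grip_width: 0.0003
gripper_force: 0.0
```

```bash
python3 -c "
from h import *
print(r.get_obs()['tcp_pos'])
plan([.4285,-.072,.064],-.63-np.pi/2)"
```

```text
[ 0.43039161 -0.07295897  0.11744975]
shift [-0.009  0.001  0.214] turn [-0.    -0.001  0.004] tooly [-0.584 -0.812 -0.001]
```

>>> apply_moves(rows=[[0,0,0.15,0,0,0],[0,0,0.17,0,0,0],[0,0,0.19,0,0,0],[0,0,0.215,0,0,0],[0,0,0.215,0,0,0]])

```text
clock: 9.7
tcp_pos: [0.43, -0.0729, 0.0648]
orientation: [-2.989, 0.965, -0.001]
contact_force: [-8.8, 1.6, 26.1]
grip_width: -0.0002
gripper_force: 13.1
```

>>> apply_moves(rows=[[0,0,-0.01,0,0,0],[0,0,-0.016,0,0,0],[0,0,-0.016,0,0,0],[0,0,-0.016,0,0,0]])

```text
clock: 10.2
tcp_pos: [0.4299, -0.073, 0.067]
orientation: [-2.99, 0.964, -0.001]
contact_force: [-2.0, 2.3, 4.6]
grip_width: -0.0
gripper_force: 2.1
```

B springs back (4.6 N at 67 mm). Lift, open and grasp it.

>>> apply_moves(rows=[[0,0,-0.2,0,0,0],[0,0,-0.2,0,0,0],[0,0,-0.2,0,0,0],[0,0,-0.2,0,0,0],[0,0,-0.2,0,0,0]], claw=1)

```text
clock: 10.82
tcp_pos: [0.4288, -0.0731, 0.116]
orientation: [2.989, -0.964, -0.002]
contact_force: [-0.4, 1.3, 0.0]
grip_width: 0.0854
gripper_force: 0.0
```

Run:
```python
from h import *
s=r.grab_frame("scene")
cv2.imwrite("pics/s2.png",cv2.resize(s["pixels"][140:300,200:430,::-1],None,fx=3,fy=3,interpolation=cv2.INTER_CUBIC))
o=r.get_obs();print(o["tcp_pos"],o["grip_width"])
plan([.4285,-.072,.012],-.63-np.pi/2)
```

```text
[ 0.42899186 -0.07308957  0.11614338] 0.08507348552748319
shift [-0.004 -0.003  0.417] turn [0.001 0.001 0.004] tooly [-0.584 -0.811  0.001]
```

View pics/s2.png

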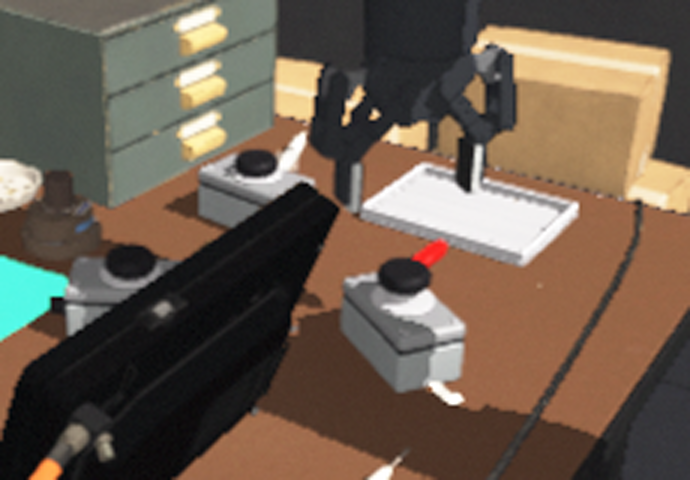

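The picture shows B's button up at (403,278) in the crop and the other two sitting lower. The open fingers are lined up either side of B. Lowering.

>>> apply_moves(rows=[[0,0,0.15,0,0,0],[0,0,0.28,0,0,0],[0,0,0.38,0,0,0],[0,0,0.415,0,0,0],[0,0,0.415,0,0,0]])

```text
clock: 11.5
tcp_pos: [0.4292, -0.0731, 0.0128]
orientation: [2.99, -0.965, -0.002]
contact_force: [-0.1, -0.5, -0.2]
grip_width: 0.0853
gripper_force: 0.0
```

>>> apply_moves(rows=[[0,0,0,0,0,0],[0,0,0,0,0,0],[0,0,0,0,0,0],[0,0,0,0,0,0],[0,0,0,0,0,0]], claw=0, newtons=40)

```text
clock: 12.12
tcp_pos: [0.4302, -0.0731, 0.0141]
orientation: [-2.989, 0.964, -0.003]
contact_force: [-1.4, -0.2, 6.5]
grip_width: 0.0533
gripper_force: 41.5
```

>>> apply_moves(rows=[[0,0,-0.05,0,0,0],[0,0,-0.2,0,0,0],[0,0,-0.4,0,0,0],[0,0,-0.5,0,0,0],[0,0,-0.5,0,0,0]])

```text
clock: 12.75
tcp_pos: [0.4307, -0.0732, 0.1403]
orientation: [-2.988, 0.964, -0.008]
contact_force: [-0.1, -0.4, -2.1]
grip_width: 0.0536
gripper_force: 43.6
```

Run:
```python
from h import *
s=r.grab_frame("scene")
cv2.imwrite("pics/s3.png",cv2.resize(s["pixels"][120:280,220:450,::-1],None,fx=3,fy=3,interpolation=cv2.INTER_CUBIC))
o=r.get_obs();print(o["tcp_pos"],o["grip_width"],o["contact_force"])
plan([.475,-.3173,.13],-.0224-np.pi/2)
```

```text
[ 0.42960949 -0.07304941  0.13883516] 0.0533366804746101 [-0.32849097 -0.06955607 -3.85966466]
shift [0.718 0.687 0.036] turn [-0.    -0.001 -0.383] tooly [-0.584 -0.811 -0.001]
```

View pics/s3.png

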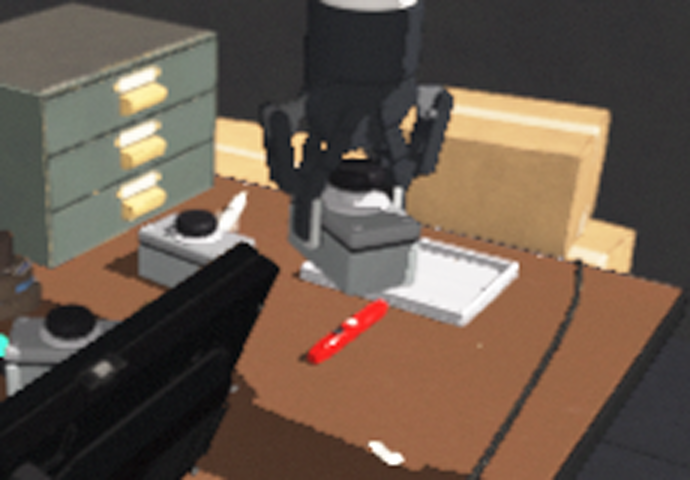

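Held level with the cutter undisturbed. Moving over the tray.

>>> apply_moves(rows=[[0.18,0.17,0,0,0,-0.1],[0.36,0.34,0,0,0,-0.2],[0.54,0.515,0,0,0,-0.3],[0.72,0.687,0,0,0,-0.383],[0.72,0.687,0,0,0,-0.383]])

```text
clock: 13.42
tcp_pos: [0.4733, -0.3228, 0.1362]
orientation: [3.14, -0.045, -0.004]
contact_force: [-0.3, 1.8, -2.6]
grip_width: 0.0534
gripper_force: 43.7
```

>>> apply_moves(rows=[[0,0,0.1,0,0,0],[0,0,0.2,0,0,0],[0,0,0.2,0,0,0],[0,0,0.2,0,0,0]])

```text
clock: 13.92
tcp_pos: [0.4752, -0.3171, 0.088]
orientation: [-3.141, 0.035, 0.001]
contact_force: [0.0, -0.4, -2.4]
grip_width: 0.0534
gripper_force: 43.6
```

Run:
```python
from h import *
o=r.get_obs();print(o["tcp_pos"],o["grip_width"],o["contact_force"])
plan([.475,-.3173,.0185],-.0224-np.pi/2)
s=r.grab_frame("scene")
cv2.imwrite("pics/s4.png",cv2.resize(s["pixels"][120:280,220:450,::-1],None,fx=3,fy=3,interpolation=cv2.INTER_CUBIC))
```

```text
[ 0.47516446 -0.31707186  0.08804425] 0.05336706321580409 [ 6.98127527e-04 -3.58578593e-01 -2.42989757e+00]
shift [-0.     0.001  0.278] turn [-0.  0.  0.] tooly [-0.022 -1.    -0.   ]
```

View pics/s4.png

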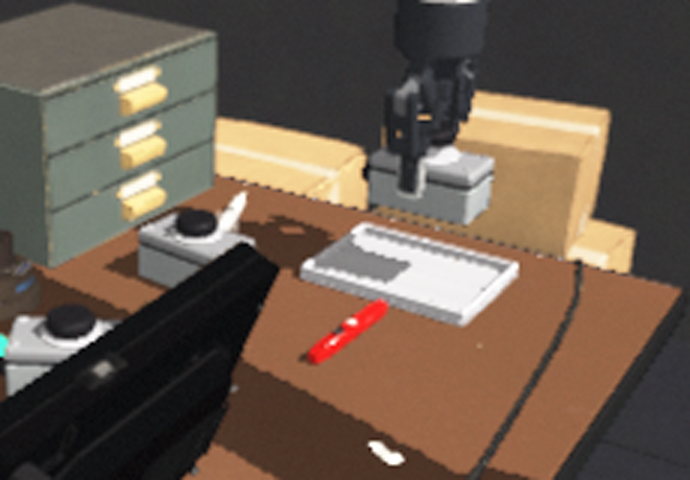

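The box is level and square above the tray at (410,275) in the crop. Lowering gently.

>>> apply_moves(rows=[[0,0,0.12,0,0,0],[0,0,0.2,0,0,0],[0,0,0.24,0,0,0],[0,0,0.262,0,0,0],[0,0,0.268,0,0,0]])

```text
clock: 14.6
tcp_pos: [0.4756, -0.3178, 0.0215]
orientation: [3.141, -0.035, 0.001]
contact_force: [-0.2, -0.6, -2.5]
grip_width: 0.0534
gripper_force: 43.7
```

>>> apply_moves(rows=[[0,0,0.004,0,0,0],[0,0,0.008,0,0,0],[0,0,0.008,0,0,0]])

```text
clock: 14.98
tcp_pos: [0.4752, -0.3177, 0.0192]
orientation: [3.141, -0.035, 0.0]
contact_force: [0.0, 0.4, -2.9]
grip_width: 0.0536
gripper_force: 43.7
```

>>> apply_moves(rows=[[0,0,0.003,0,0,0],[0,0,0.006,0,0,0],[0,0,0.006,0,0,0]])

```text
clock: 15.35
tcp_pos: [0.4752, -0.3177, 0.0182]
orientation: [3.141, -0.036, 0.0]
contact_force: [-2.5, 0.6, 5.5]
grip_width: 0.0539
gripper_force: 44.6
```

Contact. Release.

>>> apply_moves(rows=[[0,0,0,0,0,0],[0,0,0,0,0,0],[0,0,0,0,0,0],[0,0,0,0,0,0]], claw=0.85)

```text
clock: 15.85
tcp_pos: [0.4752, -0.3176, 0.0175]
orientation: [3.141, -0.035, 0.0]
contact_force: [0.1, 0.4, 0.4]
grip_width: 0.0723
gripper_force: 0.0
```

>>> apply_moves(rows=[[0,0,-0.1,0,0,0],[0,0,-0.3,0,0,0],[0,0,-0.55,0,0,0],[0,0,-0.8,0,0,0],[0,0,-0.8,0,0,0]])

```text
clock: 16.48
tcp_pos: [0.478, -0.3194, 0.2232]
orientation: [3.136, -0.036, 0.015]
contact_force: [-0.0, -0.7, 0.1]
grip_width: 0.0729
gripper_force: 0.0
```

```bash
python3 -c "
from h import *
print(r.get_obs()['contact_force'])
plan([.231,-.634,.23],-1.4)"
```

```text
[-0.0331284  -0.70216274  0.13064332]
shift [-0.959  1.281 -0.03 ] turn [ 0.004 -0.006 -0.123] tooly [-0.023 -1.     0.005]
```

>>> apply_moves(rows=[[-0.7,0.95,0,0,0,0],[-0.7,0.95,0,0,0,0],[-0.7,0.95,0,0,0,0],[-0.7,0.95,0,0,0,0],[-0.7,0.95,0,0,0,0]])

```text
clock: 17.1
tcp_pos: [0.2918, -0.5529, 0.2163]
orientation: [-3.141, 0.04, 0.003]
contact_force: [0.8, -0.1, -0.5]
grip_width: 0.0727
gripper_force: 0.0
```

Run:
```python
from h import *
f=r.grab_frame("top");s=r.grab_frame("scene")
a=cv2.resize(f["pixels"][120:310,220:450,::-1],(460,380));b=cv2.resize(s["pixels"][150:290,200:400,::-1],(340,238))
o=np.zeros((380,800,3),np.uint8);o[:,:460]=a;o[:238,460:]=b
cv2.imwrite("pics/end.png",o)
```

```text
(no output)
```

View pics/end.png

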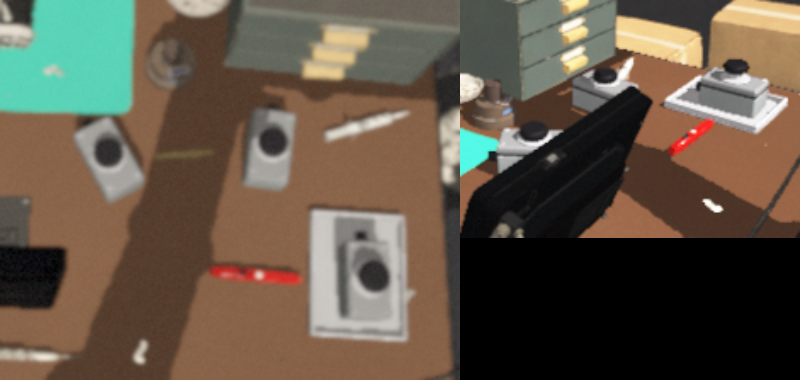

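The final picture shows the sprung box upright inside the tray at (365,275). The other two boxes and the tools are where they were. Handing in.

```bash
python3 -c "
from bench import r
print(r.hand_in())"
```

```text
the job is handed in; nothing more can be done
None
```

I pressed all three buttons: two latched and stayed where they stood, and I set the springing box flat and upright in the reject tray with no tools visibly moved, then handed the job in at about 17 s (the verdict was not shown).

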